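# Pulse the spice grinder with its twist-on lid

## Task

Pulse the spices in the grinder: set the pinned lid with the wing grip into the grinder's mouth until it is fully down, then twist it clockwise (seen from above) half way round to its lock, against the switch spring. Stop there, well short of the lock click, and finish while still gripping the lid and holding it at half way, because the spring turns it back as soon as it is let go. Leave the other things on the table where they are.

Things in the scene. Friction and masses are not known exactly. Their poses are not given: they have to be found in the camera images.
- grinder: Counter-top spice grinder, fixed, upright: black motor housing (132 mm across) under a round steel body 120 mm across, 125 mm high in all. Origin: centre of the underside; z up. On top a bayonet collar with two open slots on its +x and -x sides. The lid drops in with its pins along the grinder's x axis, either way round; walls by the slots block turning it anticlockwise.
- mouth (a point): Centre of the grinder's round mouth (87 mm diameter), level with the top of the flat steel lip, 125 mm above the table; axes as the grinder's. The lip is 5.5 mm thick; under it a groove takes the lid's pins clockwise from each slot. Turned clockwise the lid is free for 6 degrees, then pushes the run switch; lock catches resist from 60, click at 68; end stop at 80 degrees. Half way: 40.
- slot (a point): One of the two like slots in the lip (the other is opposite, on -x): on the grinder's +x side, level with the lip's top. 15 mm wide at the mouth's edge, widening outwards, reaching from 43.5 to 52 mm from the grinder's axis. Each lid pin has 3 mm of play a side in its slot.
- lid: Loose lid of clear, whitish plastic, 170 g, upright on the table. Origin: centre of its underside; z up. Bottom up: plug 82 mm diameter, 20 mm tall, bevelled (2.5 mm clearance all round in the mouth); flange 114 mm diameter from 20 to 25 mm; black wing grip from 25 to 59 mm; two pins along x and -x below the wing's ends. Fully down, its origin is 105 mm above the table.
- wing (a point): Middle of the top edge of the lid's upright wing grip, 59 mm above the lid's origin. The wing is 74 mm long along the lid's x, 18 mm thick along y, with flat sides 34 mm tall above the flange.
- pin (a point): Tip of one of the lid's two like round steel pins, 9 mm thick with domed ends, sticking out of the plug along +x and -x, centred 7.5 mm above the lid's underside, tips 50 mm from its axis. With the lid down they lie in the groove with 2.5 mm of play below the lip.
- lid_seat (a point): Centre of the underside of the lid's flange, 20 mm above the lid's origin; it meets point mouth when the lid is fully down, the flange resting on the lip.
- run_switch (a joint): Spring-loaded ring in the grinder's groove, pushed by the lid's pins (rad). 0 at rest; grows as the lid turns clockwise; reads the lid's turn less about 0.1 of free play. Half way reads about 0.6; catches from 0.94; locked from 1.1, stop 1.3. It resists with 0.10 N m, rising to 0.17 N m at half way, and turns the lid back if let go.
- cover: Bystander, loose: plain storage cover of the same plastic, a disc 112 mm diameter and 13 mm thick with a round black knob (32 mm diameter) to 34 mm high, no pins and no wing. Origin centre of underside. Leave alone.
- spice_jar: Bystander, loose: closed amber glass jar with steel cap, 48 mm diameter, 100 mm high, upright. Origin centre of underside. Leave alone.
- ramekin: Bystander, loose: small steel bowl, 86 mm across, 42 mm high. Origin centre of underside. Leave alone.
- scoop: Bystander, loose: steel spoon lying flat on the far side. Leave alone.
Mind the look-alikes: they are no part of the job. Leave any purple or turquoise look-alike of the lid alone.

How it is judged:
By the outcome, as a careful person would: the job done as asked, in the order asked, and still so for the second after the job is handed in, while the arm keeps its last pose, push and grip.
It also fails if it takes over 48 s, if anything falls off the work surface, if the arm or the gripper's body presses on something with over 40 N, if the wrist force passes 120 N, or if a joint passes its speed limit or range.

## Robot

A 6-joint arm with a two-finger parallel gripper is mounted at the origin on the work surface. World frame = base frame: x ahead of the robot, y to its left, z up, the work surface at z = 0. Lengths are in mm, angles in rad, forces in N, time in s.
With the tool pointing down it reaches from about 250 to 775 mm from the base axis. Payload 4 kg.
Tool frame: the origin (TCP) lies at the very end of the fingers, on their centre line; the grasp point (between the pads) lies 19 mm behind it (ctrl.tcp_to_grasp is the distance from the TCP to the grasp point, in mm); z points along the fingers, y is the line along which they close (so a half turn about z gives the same grasp; the last joint's range is limited). The gripper opens to 94 mm and grips with 3 to 60 N. Pads are 16 mm wide; open, the fingers measure 119 mm over their backs; the gripper's body (75 mm by 177 mm) begins 78 mm behind the grasp point.
Start: joints at [1.144, 0.087, 1.371, -0, 1.684, -0.103], TCP at [175.004, 521.434, 205.506] pointing down, gripper open.
Joint ranges: [-3.1, 3.1], [-0.76, 2.03], [0.27, 2.55], [-1.08, 4.22], [0.17, 2.65], [-2.57, 2.57]. Speed limits (rad/s): [2.79, 2.79, 3.14, 3.14, 3.14, 3.14].

## Interface

Orientations are given as a 3x3 rotation matrix whose columns are the frame's x, y, z axes.
In Python, from workcell import ctrl gives the robot as it stands. The module is installed in compiled form; this text tells all that it offers.
- The arm moves only by the tool carry_out, never from a script. Its argument "commands" is a list of rows, each a list of 7 numbers: the shift along the tool's x, y, z in m, then the turn, a rotation vector about the tool's x, y, z in degrees, then the finger opening in m, from 0 to 0.094. A call has 1 to 20 rows; each row shifts and turns the commanded pose from where the row before left it, along the tool's axes as they then stand; what a row does not reach is not made up. A row lasts 1/10 s, in which the tool goes at most 50 mm and 8.59 degrees, less where a joint would pass 70% of its speed; a pose out of reach is approached as far as the arm can. A call is refused whole if a number of a shift passes 0.05 or a number of a turn 8.59, either way. A call with a gripper value outside its range is refused whole. The fingers move at their own pace and stop on an object; "force" is the grip in N (left out, the last holds). Time passes only in rows, so rows that do not move let the fingers close. It gives the time, the measured TCP pose, the force, the opening and the grip force at its end, in the units of the state.
- ctrl.observe(): the state, without advancing time (a new reading comes with each control period).
- ctrl.snapshot(name): name is "scene" or "top"; returns the picture (480x640x3 uint8, red, green, blue); there is no depth.
- ctrl.camera_params(name): a dict with "camera_matrix" (3x3 intrinsics, pixels), "distortion" ([k1, k2, p1, p2, k3] as OpenCV has them; the pictures are not rectified), "R" (3x3) and "t" (3): a world point X has camera coordinates R X + t. Camera axes: x right, y down, z forward; pixel columns grow to the right and rows downward; lengths in mm; the calibration is good to about 2 mm. A picture is of the moment at which its call begins. camera_params takes no time and is no camera call.
- ctrl.sign_off(): hands the job in; it is judged then, once.
The state is a dict: "t": time; "q": joint angles; "qd": joint speeds; "effort": joint torques, N m; "tool_pos": TCP position; "tool_rot": TCP orientation; "ft_force": force on the tool from outside, world axes, zero at the start; "moment": the same for the moment, N m; "finger_gap": finger opening in mm; "grasp_force": force on a finger pad.
Only numpy, scipy, OpenCV 4.12 (cv2) and the standard library are available. Lean on these libraries where they do the work, as an engineer would, in place of code of your own. Each camera call takes 0.05 s, during which the arm holds its last target. There are 200 camera calls.

## Working session

There is one attempt and no reset: what is moved stays moved. The work goes in short steps, Python scripts to look and compute and a tool call to move; the robot and the scene stay as the last step left them, time stands still between calls to the robot, and variables do not carry over. Pictures are saved under pics/ and viewed, at most 10 in all, crops included, and the job is handed in when it is done.

Besides the shell and the picture viewer there is one more tool, called as a command line: name --pt "numbers of a row" for each row, then --argument value for the rest. carry_out: Moves the arm, as the interface text tells. Its arguments: {"type":"object","properties":{"commands":{"type":"array","items":{"type":"array","items":{"type":"number"}}},"force":{"type":"number"}},"required":["commands"]}

```bash
mkdir -p pics
cat > h.py <<'E'
import numpy as np, cv2
from workcell import ctrl
def snap(n,f):
    im=ctrl.snapshot(n); cv2.imwrite('pics/'+f,im[:,:,::-1]); return im
def ray(n,px):
    c=ctrl.camera_params(n);K=np.array(c['camera_matrix']);d=np.array(c['distortion'])
    R=np.array(c['R']);t=np.array(c['t'])
    u=cv2.undistortPoints(np.array(px,float).reshape(-1,1,2),K,d).reshape(-1,2)
    return -R.T@t, np.c_[u,np.ones(len(u))]@R
def onz(n,px,z):
    o,d=ray(n,px); return o+d*((z-o[2])/d[:,2])[:,None]
def proj(n,X):
    c=ctrl.camera_params(n)
    return cv2.projectPoints(np.array(X,float).reshape(-1,1,3),cv2.Rodrigues(np.array(c['R'],float))[0],np.array(c['t'],float),np.array(c['camera_matrix']),np.array(c['distortion']))[0].reshape(-1,2)
E
python3 - <<'E'
from h import *
snap('scene','s0.png');snap('top','t0.png')
for n in('scene','top'): print(n,ray(n,[[320,240]]))
s=ctrl.observe();print(s['t'],s['tool_rot'],s['finger_gap'])
E
```

```text
scene (array([1115.47560855,  351.55045075,  739.83619382]), array([[-0.63648352, -0.34639906, -0.68917331]]))
top (array([486.05149649,  57.48410701, 954.74364728]), array([[ 0.10101001,  0.0308103 , -0.99446148]]))
0.1 [[-9.48031312e-01  3.18175895e-01 -8.54663188e-04]
 [ 3.18176958e-01  9.48029600e-01 -1.81672924e-03]
 [ 2.32206548e-04 -1.99425034e-03 -9.99997985e-01]] 94.01518162534732
```

View pics/s0.png

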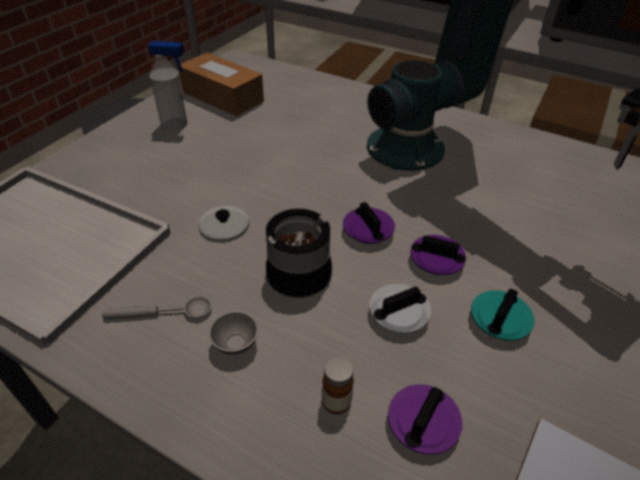

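View pics/t0.png

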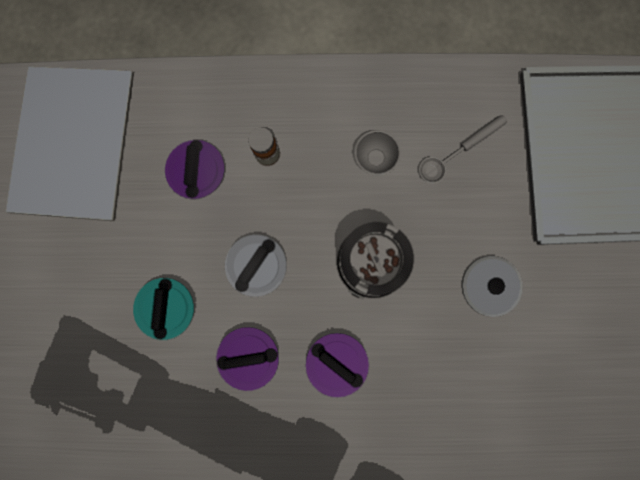

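Scene view: the white lid with a wing is at (400,308) and the grinder at (298,250). 

In the top view, these could be taken for the lid:
- white lid with wing: (256,265)
- purple: (195,169), (248,358) and (337,365)
- turquoise: (164,308)
- white cover with round knob: (492,286)

I choose the white one at (256,265). The grinder is at (375,260) with light slot-like gaps at (391,231) and (362,287). Next is one close crop to check this.

Run:
```python
from h import *
im=cv2.imread('pics/t0.png')
c=im[205:315,215:425]; cv2.imwrite('pics/c0.png',cv2.convertScaleAbs(cv2.resize(c,None,fx=3.8,fy=3.8,interpolation=cv2.INTER_CUBIC),alpha=1.6))
g=im.max(2)
# wing: dark blob within lid
m=np.zeros_like(g);cv2.circle(m,(256,265),27,255,-1)
w=((g<60)&(m>0)).astype(np.uint8)
n,l,st,ce=cv2.connectedComponentsWithStats(w);k=1+st[1:,4].argmax();print(st[k],ce[k])
p=np.argwhere(l==k)[:,::-1].astype(np.float32)
r=cv2.minAreaRect(p);print('wing rect',r)
b=cv2.boxPoints(r);P=onz('top',b,59);print(P.round(1))
print('wing centre@59',onz('top',[r[0]],59), 'edges',np.linalg.norm(P-np.roll(P,1,0),axis=1))
# lid disc
hs=cv2.cvtColor(im,cv2.COLOR_BGR2HSV)
m=np.zeros_like(g);cv2.circle(m,(256,265),38,255,-1)
print('table',im[240,200],'lid',im[255,240],'lip',im[231,391],im[287,362],im[260,345])
```

```text
[236 240  39  50 614] [254.28827362 263.90065147]
wing rect ((254.81494140625, 264.2000732421875), (13.137251853942871, 53.79228210449219), 34.019351959228516)
[[502.2 236.2  59. ]
 [580.7 183.6  59. ]
 [567.6 164.2  59. ]
 [489.3 216.8  59. ]]
wing centre@59 [[534.8307732  200.24303809  59.        ]] edges [23.32256612 94.52176537 23.4620051  94.30766414]
table [101 107 110] lid [119 117 115] lip [47 50 52] [88 92 95] [27 27 30]
```

View pics/c0.png

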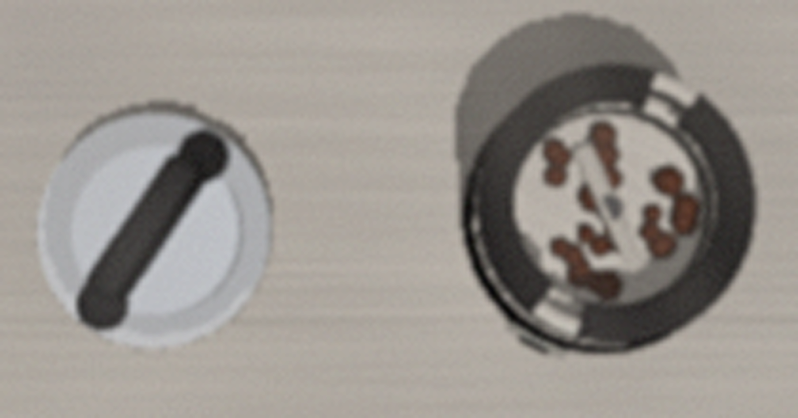

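The crop confirms it: a clear whitish lid with a black wing, ends at about px (269,246) and (241,285). The grinder's dark collar has two slots at about px (391,230) and (362,287).

```bash
cat > m.py <<'E'
from h import *
im=cv2.imread('pics/t0.png'); g=im.max(2)
def big(mask):
    n,l,st,ce=cv2.connectedComponentsWithStats(mask.astype(np.uint8));k=1+st[1:,4].argmax();return (l==k).astype(np.uint8)
def circ(P):
    P=P[:,:2];A=np.c_[2*P,np.ones(len(P))];x=np.linalg.lstsq(A,(P**2).sum(1),rcond=None)[0];return x[:2],np.sqrt(x[2]+x[:2]@x[:2])
def rfit(P):
    for i in range(6):
        c,r=circ(P);e=abs(np.hypot(*(P[:,:2]-c).T)-r);P=P[e<max(1.5,2*np.median(e))]
    return c,r,len(P)
# collar (outer), z=125
m=np.zeros_like(g);cv2.circle(m,(376,259),45,255,-1)
ring=((g<68)&(m>0)).astype(np.uint8)
fl=cv2.morphologyEx(ring,cv2.MORPH_CLOSE,np.ones((3,3)))
# radial profiles about collar centre guess: bright->dark edges
def prof(c0,z,rs,angs):
    X=np.array([[[c0[0]+r*np.cos(a),c0[1]+r*np.sin(a),z] for r in rs] for a in angs])
    px=proj('top',X).reshape(len(angs),len(rs),2).astype(np.float32)
    return cv2.remap(g,px[...,0],px[...,1],cv2.INTER_LINEAR).astype(float)
E
python3 - <<'E'
from m import *
s=onz('top',[[391.3,230],[362.4,287.1]],125);print('slots',s,np.linalg.norm(s[0]-s[1]))
c=s.mean(0)[:2];print('c',c)
angs=np.radians(np.arange(0,360,3))
rs=np.arange(30,56,.5)
for it in range(3):
    p=cv2.GaussianBlur(prof(c,125,rs,angs),(5,1),1);d=np.diff(p,axis=1);k=d.argmin(1);ok=d[np.arange(len(k)),k]<-8
    r=rs[k]+.25
    P=np.c_[c[0]+r*np.cos(angs),c[1]+r*np.sin(angs)][ok]
    c,R,n=rfit(P);print('inner',c,R,n)
p=prof(c,125,np.arange(45,51,1),np.radians(np.arange(0,360,1))).mean(1)
print([(i,int(p[i])) for i in range(360) if p[i]>68])
# lid disc z=25
c=np.array([534,200.]);rs=np.arange(48,68,.5)
for z in(25,20):
  for it in range(3):
    p=cv2.GaussianBlur(prof(c,z,rs,angs),(5,1),1);d=np.diff(p,axis=1);k=d.argmin(1);ok=d[np.arange(len(k)),k]<-2.0
    r=rs[k]+.25;P=np.c_[c[0]+r*np.cos(angs),c[1]+r*np.sin(angs)][ok];c,R,n=rfit(P)
  print('lid',z,c,R,n)
# wing axis PCA
m=np.zeros_like(g);cv2.circle(m,(256,265),28,255,-1)
w=big((g<70)&(m>0));P=onz('top',np.argwhere(w)[:,::-1],50);q=P[:,:2]-P[:,:2].mean(0);v=np.linalg.svd(q,full_matrices=0)[2][0]
print('wing mean@50',P.mean(0),'angle',np.degrees(np.arctan2(v[1],v[0])), 'extent',np.ptp(q@v))
E
```

```text
slots [[586.08594896 -33.35151044 125.        ]
 [493.42070759  14.82792503 125.        ]] 104.44187359601696
c [539.75332828  -9.2617927 ]
inner [539.78224759  -5.03105608] 39.7710247717676 44
inner [539.89309112  -5.00782496] 39.677422217993524 45
inner [539.78766421  -5.03730406] 39.826277729469666 44
[(146, 72), (147, 83), (148, 88), (149, 89), (150, 86), (151, 83), (152, 82), (153, 82), (154, 81), (155, 81), (156, 80), (157, 78), (158, 76), (159, 74), (160, 73), (161, 72), (162, 70), (163, 68), (320, 70), (321, 79), (322, 86), (323, 89), (324, 90), (325, 90), (326, 93), (327, 98), (328, 102), (329, 104), (330, 106), (331, 106), (332, 106), (333, 106), (334, 105), (335, 103), (336, 99), (337, 90), (338, 76)]
lid 25 [535.62606469 205.54433776] 55.93058262565256 58
lid 20 [535.9054054  206.42987948] 56.101543698219636 59
wing mean@50 [535.70884303 202.74532754  50.        ] angle 145.7235499954501 extent 98.39569453605013
```

Run:
```python
from m import *
c=np.array([539.8,-8.]);angs=np.radians(np.arange(0,360,3))
for it in range(4):
    ro=np.arange(50,70,.25);p=cv2.GaussianBlur(prof(c,125,ro,angs),(9,1),1.5)
    ri=np.arange(50,34,-.25);q=cv2.GaussianBlur(prof(c,125,ri,angs),(9,1),1.5)
    def first(p,r):
        d=np.diff(p,axis=1);out=[]
        for i in range(len(p)):
            if p[i,0]>62: out.append(np.nan);continue
            h=np.where((d[i]>1.2)&(d[i]>=np.r_[d[i][1:],0]))[0]
            out.append(r[h[0]] if len(h) else np.nan)
        return np.array(out)
    a=first(p,ro);b=first(q,ri)
    f=lambda r:np.c_[c[0]+r*np.cos(angs),c[1]+r*np.sin(angs)][~np.isnan(r)]
    O=rfit(f(a));I=rfit(f(b));print('outer',O,'inner',I)
    c=(O[0]+I[0])/2
print(np.c_[np.degrees(angs),a,b][::5].round(1).tolist())
for c in(O[0],I[0]):
  for r in((44,46),(46,48),(49,51)):
    p=prof(c,125,np.linspace(*r,4),np.radians(np.arange(100,390,.5))).mean(1)
    A=np.arange(100,390,.5)
    for lo,hi in((130,180),(310,360)):
        k=(A>lo)&(A<hi);x=p[k];aa=A[k];t=(x.max()+np.median(x[:8]))/2;o=aa[x>t];print(r,o.min(),o.max(),(o.min()+o.max())/2)
```

```text
outer (array([540.67515682,  -8.8980089 ]), np.float64(59.33905202357423), 89) inner (array([540.72216872,  -8.75168829]), np.float64(43.408576439319866), 87)
outer (array([540.64129804,  -8.76072526]), np.float64(59.34694676932835), 87) inner (array([540.92395199,  -8.82359671]), np.float64(43.3698998940411), 81)
outer (array([540.69411843,  -8.82250534]), np.float64(59.4022286785276), 84) inner (array([541.0062918 ,  -8.80228186]), np.float64(43.435026445509436), 80)
outer (array([540.73758118,  -8.78636121]), np.float64(59.415329030096764), 86) inner (array([540.84115072,  -8.85587517]), np.float64(43.45665866427883), 82)
[[0.0, 57.8, 43.0], [15.0, 59.2, 44.5], [30.0, 59.2, 43.5], [45.0, 58.8, 42.0], [60.0, 61.2, 42.5], [75.0, 62.2, 43.5], [90.0, 58.5, 44.2], [105.0, 59.2, 44.0], [120.0, 60.0, 43.8], [135.0, 59.8, 42.8], [150.0, nan, nan], [165.0, 57.8, 44.2], [180.0, 59.2, 43.5], [195.0, 61.8, 43.0], [210.0, 60.0, 42.2], [225.0, 59.8, 41.0], [240.0, 59.5, 44.2], [255.0, 59.8, nan], [270.0, 59.5, 43.8], [285.0, 58.8, 43.5], [300.0, 59.8, 43.5], [315.0, 59.0, 42.8], [330.0, 51.2, 47.0], [345.0, 59.5, 37.5]]
(44, 46) 142.5 158.0 150.25
(44, 46) 324.0 342.0 333.0
(46, 48) 142.5 158.0 150.25
(46, 48) 328.5 342.0 335.25
(49, 51) 142.5 160.5 151.5
(49, 51) 323.0 342.0 332.5
(44, 46) 142.5 158.0 150.25
(44, 46) 324.0 342.0 333.0
(46, 48) 142.5 157.5 150.0
(46, 48) 328.5 342.0 335.25
(49, 51) 142.5 160.5 151.5
(49, 51) 323.0 342.0 332.5
```

Grinder centre is (540.8, -8.8): the measured radii 59.4 and 43.4 match the 60 and 43.5 given. The slot axis is about 152.3°. The lid is at about (535.7, 205), wing axis 145.7°. Now move above the lid.

carry_out --pt "-0.0295 -0.01235 0 0 0 0 0.05" --pt "-0.0295 -0.01235 0 0 0 0 0.05" --pt "-0.0295 -0.01235 0 0 0 0 0.05" --pt "-0.0295 -0.01235 0 0 0 0 0.05" --pt "-0.0295 -0.01235 0 0 0 0 0.05" --pt "-0.0295 -0.01235 0 0 0 0 0.05" --pt "-0.0295 -0.01235 0 0 0 0 0.05" --pt "-0.0295 -0.01235 0 0 0 0 0.05" --pt "-0.0295 -0.01235 0 0 0 0 0.05" --pt "-0.0295 -0.01235 0 0 0 0 0.05" --pt "-0.0295 -0.01235 0 0 0 0 0.05" --pt "-0.0295 -0.01235 0 0 0 0 0.05" --pt "-0.0295 -0.01235 0 0 0 0 0.05" --pt "-0.0295 -0.01235 0 0 0 0 0.05" --pt "-0.0295 -0.01235 0 0 0 0 0.05" --pt "0 0 0.02 0 0 7.9 0.05" --pt "0 0 0.02 0 0 7.9 0.05" --pt "0 0 0.02 0 0 0 0.05" --pt "0 0 0 0 0 0 0.05" --pt "0 0 0 0 0 0 0.05" --force 55

```text
t: 2.1
tool_pos: [535.2, 205.0, 145.1]
tool_rot: [[-0.826, 0.564, -0.001], [0.564, 0.826, -0.0], [0.001, -0.001, -1.0]]
ft_force: [1.1, -1.0, 0.7]
finger_gap: 50.1
grasp_force: 0.0
```

```bash
cat > w.py <<'E'
from h import *
def st(goal=None,yaw=None):
    s=ctrl.observe();R=np.array(s['tool_rot']);p=np.array(s['tool_pos'])
    print(round(s['t'],2),p.round(1),'xyaw',np.degrees(np.arctan2(R[1,0],R[0,0])).round(2),'z',R[:,2].round(4),'F',np.round(s['ft_force'],1),'M',np.round(s['moment'],2),'gap',round(s['finger_gap'],1),'g',round(s['grasp_force'],1))
    if goal is not None: print('tool shift mm',(R.T@(np.array(goal)-p)).round(1))
E
python3 - <<'E'
from w import *
st([535.7,205,29])
im=snap('scene','s1.png');c=im[180:360,330:570];cv2.imwrite('pics/c1.png',cv2.convertScaleAbs(cv2.resize(c,None,fx=3.3,fy=3.3)[:,:,::-1],alpha=1.6))
E
```

```text
2.1 [535.2 205.  145.1] xyaw 145.66 z [-1.4e-03 -3.0e-04 -1.0e+00] F [ 1.1 -1.   0.7] M [ 0.   -0.02 -0.01] gap 50.1 g 0.0
tool shift mm [ -0.5   0.4 116.1]
```

View pics/c1.png

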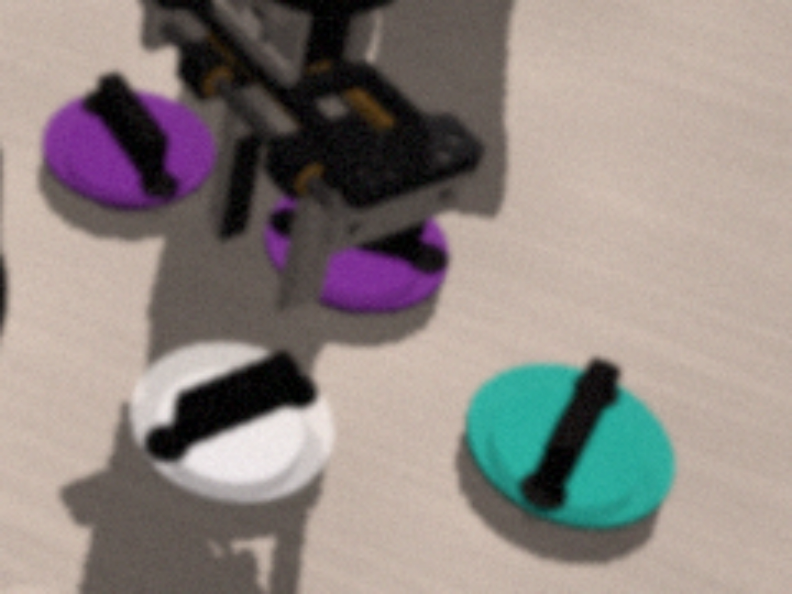

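The crop shows the fingers above and behind the white lid. The wing's top edge runs from about px (384,301) to (418,287) in the scene picture. I'll cross-check that by ray.

Run:
```python
from h import *
print(onz('scene',[[401.2,294.5],[384.5,301.5],[418,287]],59))
f=lambda x,y,z:print(proj('scene',[[x,y,z]])); 
im=cv2.imread('pics/s0.png');g=im.astype(int)
m=((g.min(2)>105)&(g.max(2)-g.min(2)<30)).astype(np.uint8);M=np.zeros_like(m);cv2.circle(M,(400,308),40,1,-1);m&=M
m=cv2.morphologyEx(m,cv2.MORPH_OPEN,np.ones((3,3)));p=np.argwhere(m)[:,::-1]
h=cv2.convexHull(p.astype(np.int32))[:,0];P=onz('scene',h,25)
c=P.mean(0);(cx,cy),r=cv2.minEnclosingCircle(P[:,:2].astype(np.float32));print('disc',cx,cy,r,len(p))
```

```text
[[537.00723281 204.61485778  59.        ]
 [566.81692732 185.18784986  59.        ]
 [505.12551373 224.33097813  59.        ]]
disc 534.141357421875 205.8040008544922 57.513519287109375 1203
```

Both views agree: the wing measures 73 mm and the disc radius 57.5 mm. Descend and grip.

carry_out --pt "0 0 0.025 0 0 0 0.05" --pt "0 0 0.025 0 0 0 0.05" --pt "0 0 0.025 0 0 0 0.05" --pt "0 0 0.025 0 0 0 0.05" --pt "0 0 0.01 0 0 0 0.05" --pt "0 0 0.004 0 0 0 0.05" --pt "0 0 0 0 0 0 0.05" --pt "0 0 0 0 0 0 0.01" --pt "0 0 0 0 0 0 0.01" --pt "0 0 0 0 0 0 0.01" --pt "0 0 0 0 0 0 0.01" --pt "0 0 0 0 0 0 0.01" --pt "0 0 0 0 0 0 0.01" --force 55

```text
t: 3.45
tool_pos: [535.8, 205.1, 31.9]
tool_rot: [[-0.826, 0.564, 0.001], [0.564, 0.826, 0.0], [-0.0, 0.001, -1.0]]
ft_force: [-0.6, -0.9, 1.6]
finger_gap: 17.6
grasp_force: 55.0
```

Run:
```python
from w import *
st([535.7,205,29])
```

```text
3.45 [535.8 205.1  31.9] xyaw 145.65 z [ 7.e-04  2.e-04 -1.e+00] F [-0.6 -0.9  1.6] M [-0.08  0.02  0.04] gap 17.6 g 55.0
tool shift mm [ 0.  -0.2  2.9]
```

carry_out --pt "0 0 -0.01 0 0 0 0.01" --pt "0 0 -0.025 0 0 0 0.01" --pt "0 0 -0.025 0 0 0 0.01" --pt "0 0 -0.025 0 0 0 0.01" --pt "0 0 -0.025 0 0 0 0.01" --pt "0 0 -0.025 0 0 0 0.01" --pt "0 0 -0.025 0 0 0 0.01" --pt "-0.0125 -0.0174 0 0 0 0 0.01" --pt "-0.0125 -0.0174 0 0 0 0 0.01" --pt "-0.0125 -0.0174 0 0 0 0 0.01" --pt "-0.0125 -0.0174 0 0 0 0 0.01" --pt "-0.0125 -0.0174 0 0 0 0 0.01" --pt "-0.0125 -0.0174 0 0 0 0 0.01" --pt "-0.0125 -0.0174 0 0 0 0 0.01" --pt "-0.0125 -0.0174 0 0 0 0 0.01" --pt "-0.0125 -0.0174 0 0 0 0 0.01" --pt "-0.0125 -0.0174 0 0 0 0 0.01" --pt "0 0 0 0 0 -6.65 0.01" --pt "0 0 0 0 0 0 0.01" --pt "0 0 0 0 0 0 0.01"

```text
t: 5.45
tool_pos: [540.4, -9.0, 191.5]
tool_rot: [[-0.884, 0.467, -0.0], [0.467, 0.884, 0.0], [0.0, 0.0, -1.0]]
ft_force: [-0.5, 0.4, -1.1]
finger_gap: 17.6
grasp_force: 55.0
```

Run:
```python
from w import *
st([540.8,-8.8,137])
im=snap('scene','s2.png');t=snap('top','t2.png')
c=im[130:300,220:380];d=t[190:330,290:450]
f=lambda a:cv2.convertScaleAbs(cv2.resize(a,(400,int(400*a.shape[0]/a.shape[1])),interpolation=cv2.INTER_CUBIC)[:,:,::-1],alpha=1.8)
a,b=f(c),f(d);h=max(len(a),len(b));o=np.zeros((h,800,3),np.uint8);o[:len(a),:400]=a;o[:len(b),400:]=b
cv2.imwrite('pics/c2.png',o)
```

```text
5.45 [540.4  -9.  191.5] xyaw 152.18 z [-3.e-04  3.e-04 -1.e+00] F [-0.5  0.4 -1.1] M [0.01 0.01 0.01] gap 17.6 g 55.0
tool shift mm [-0.3  0.3 54.5]
```

View pics/c2.png

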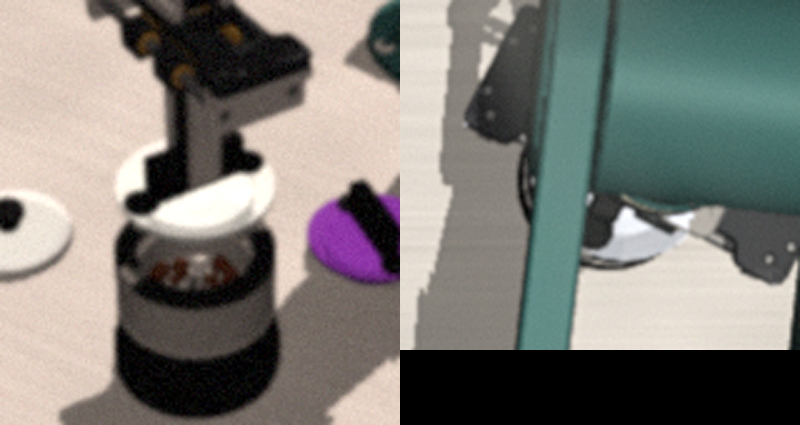

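The lid hangs level over the mouth (scene px about (298,205)); the top view is blocked by the arm. I'll check the flange's centre and the wing angle from the scene view.

Run:
```python
from h import *
im=cv2.imread('pics/s2.png');g=im.astype(int)
m=((g.min(2)>105)&(g.max(2)-g.min(2)<35)).astype(np.uint8);M=np.zeros_like(m);cv2.ellipse(M,(298,204),(36,26),0,0,360,1,-1);m&=M
p=np.argwhere(m)[:,::-1];h=cv2.convexHull(p.astype(np.int32))[:,0]
print(len(p),p.min(0),p.max(0))
P=onz('scene',h,184.6)[:,:2].astype(np.float32)
for z in(184.6,):
  (cx,cy),r=cv2.minEnclosingCircle(P);print(cx,cy,r)
A=np.c_[2*P,np.ones(len(P))];x=np.linalg.lstsq(A,(P**2).sum(1),rcond=None)[0];print(x[:2],np.sqrt(x[2]+x[:2]@x[:2]))
# expected vs mask for reference: projected flange circle
a=np.radians(np.arange(0,360,30));X=np.c_[540.4+57*np.cos(a),-9+57*np.sin(a),0*a+184.6];print(proj('scene',X).min(0),proj('scene',X).max(0))
# grinder in s0 : mouth from scene, dark collar outer at 125
im=cv2.imread('pics/s0.png');
X=np.c_[540.8+60*np.cos(a),-8.8+60*np.sin(a),0*a+125];print('collar proj',proj('scene',X).min(0),proj('scene',X).max(0))
m=(im.max(2)<70).astype(np.uint8);M=np.zeros_like(m);M[205:250,255:340]=1;q=np.argwhere(m&M)[:,::-1];print(q.min(0),q.max(0))
# knob ends of wing
print(onz('scene',[[220+140/2.5,130+205/2.5],[220+250/2.5,130+162/2.5]],190))
```

```text
1207 [262 180] [334 222]
534.5684204101562 -9.617524147033691 68.12288665771484
[533.18543493 -10.74290949] 64.99695029311204
[264.54671512 183.20146942] [329.36408275 224.45025893]
collar proj [264.92167995 207.22061075] [330.09679229 251.10542423]
[266 209] [329 249]
[[585.03263685 -23.62461336 190.        ]
 [506.11178984  18.10234764 190.        ]]
```

Collar and flange both project to where they appear in the picture (266–330 px wide), and the wing angle is 152.1°. Lower it to the mouth's edge.

carry_out --pt "-0.0003 0.0003 0.01 0 0 -0.1 0.01" --pt "0 0 0.01 0 0 0 0.01" --pt "0 0 0.008 0 0 0 0.01" --pt "0 0 0.004 0 0 0 0.01" --pt "0 0 0.003 0 0 0 0.01" --pt "0 0 0.003 0 0 0 0.01" --pt "0 0 0.002 0 0 0 0.01" --pt "0 0 0 0 0 0 0.01"

```text
t: 6.35
tool_pos: [540.9, -9.1, 151.3]
tool_rot: [[-0.886, 0.463, -0.0], [0.463, 0.886, 0.0], [0.0, -0.0, -1.0]]
ft_force: [-0.3, 0.2, -2.2]
finger_gap: 17.8
grasp_force: 55.0
```

Run:
```python
from w import *
st([540.8,-8.8,136.9])
```

```text
6.35 [540.9  -9.1 151.3] xyaw 152.39 z [-1.e-04  1.e-04 -1.e+00] F [-0.3  0.2 -2.2] M [-0.01  0.02  0.  ] gap 17.8 g 55.0
tool shift mm [ 0.2  0.2 14.4]
```

The plug is 5.6 mm in with no contact force, and the pins are entering the slots.

carry_out --pt "0 0 0.003 0 0 0 0.01" --pt "0 0 0.003 0 0 0 0.01" --pt "0 0 0.003 0 0 0 0.01" --pt "0 0 0.003 0 0 0 0.01" --pt "0 0 0 0 0 0 0.01"

```text
t: 6.85
tool_pos: [540.7, -9.0, 138.7]
tool_rot: [[-0.886, 0.463, -0.001], [0.463, 0.886, 0.0], [0.001, -0.0, -1.0]]
ft_force: [0.7, 0.7, -1.7]
finger_gap: 17.5
grasp_force: 55.0
```

Run:
```python
from w import *
st([540.8,-8.8,136.9])
```

```text
6.85 [540.7  -9.  138.7] xyaw 152.4 z [-1.e-03  2.e-04 -1.e+00] F [ 0.7  0.7 -1.7] M [-0.05 -0.04  0.  ] gap 17.5 g 55.0
tool shift mm [-0.   0.3  1.8]
```

Nearly seated. Press the last bit gently and look for the contact force.

carry_out --pt "0 0 0.001 0 0 0 0.01" --pt "0 0 0.001 0 0 0 0.01" --pt "0 0 0.0005 0 0 0 0.01" --pt "0 0 0 0 0 0 0.01"

```text
t: 7.25
tool_pos: [541.0, -9.0, 137.0]
tool_rot: [[-0.886, 0.463, 0.0], [0.463, 0.886, 0.0], [-0.0, 0.0, -1.0]]
ft_force: [0.4, 1.1, -1.0]
finger_gap: 17.6
grasp_force: 55.0
```

Run:
```python
from w import *
st([540.8,-8.8,136.9])
```

```text
7.25 [541.  -9. 137.] xyaw 152.4 z [ 2.e-04  1.e-04 -1.e+00] F [ 0.4  1.1 -1. ] M [0.09 0.05 0.  ] gap 17.6 g 55.0
tool shift mm [0.3 0.1 0.1]
```

carry_out --pt "0 0 0.0006 0 0 0 0.01" --pt "0 0 0 0 0 0 0.01" --pt "0 0 0 0 0 0 0.01"

```text
t: 7.55
tool_pos: [541.1, -9.0, 136.9]
tool_rot: [[-0.886, 0.463, 0.001], [0.463, 0.886, -0.0], [-0.001, 0.0, -1.0]]
ft_force: [-0.2, 0.4, 1.7]
finger_gap: 17.8
grasp_force: 55.0
```

Run:
```python
from w import *
st([540.8,-8.8,136.9])
```

```text
7.55 [541.1  -9.  136.9] xyaw 152.4 z [ 7.e-04 -0.e+00 -1.e+00] F [-0.2  0.4  1.7] M [-0.02  0.19  0.03] gap 17.8 g 55.0
tool shift mm [0.4 0.1 0. ]
```

carry_out --pt "0 0 0.0006 0 0 0 0.01" --pt "0 0 0 0 0 0 0.01" --pt "0 0 0 0 0 0 0.01"

```text
t: 7.85
tool_pos: [541.2, -9.1, 136.9]
tool_rot: [[-0.886, 0.463, 0.001], [0.463, 0.886, -0.0], [-0.001, 0.0, -1.0]]
ft_force: [-1.9, 0.8, 5.1]
finger_gap: 17.0
grasp_force: 55.0
```

Run:
```python
from w import *
st([540.8,-8.8,136.9])
```

```text
7.85 [541.2  -9.1 136.9] xyaw 152.4 z [ 1.1e-03 -1.0e-04 -1.0e+00] F [-1.9  0.8  5.1] M [-0.02  0.51 -0.08] gap 17.0 g 55.0
tool shift mm [0.4 0.1 0. ]
```

Seated: z stops at exactly 136.9 and the force is building. Now ease the push slightly and turn clockwise half the way.

carry_out --pt "0 0 -0.0005 0 0 2 0.01" --pt "0 0 0 0 0 3 0.01" --pt "0 0 0 0 0 3 0.01" --pt "0 0 0 0 0 3 0.01" --pt "0 0 0 0 0 3 0.01" --pt "0 0 0 0 0 3 0.01" --pt "0 0 0 0 0 3 0.01" --pt "0 0 0 0 0 0 0.01" --pt "0 0 0 0 0 0 0.01" --force 60

```text
t: 8.75
tool_pos: [541.3, -9.5, 136.9]
tool_rot: [[-0.675, 0.738, 0.001], [0.738, 0.675, -0.001], [-0.001, 0.0, -1.0]]
ft_force: [-1.4, -1.1, 4.3]
finger_gap: 17.6
grasp_force: 60.0
```

Run:
```python
from w import *
st([540.8,-8.8,136.9])
```

```text
8.75 [541.3  -9.5 136.9] xyaw 132.43 z [ 1.1e-03 -8.0e-04 -1.0e+00] F [-1.4 -1.1  4.3] M [-0.24  0.37 -0.06] gap 17.6 g 60.0
tool shift mm [0.9 0.1 0. ]
```

carry_out --pt "0 0 0 0 0 3 0.01" --pt "0 0 0 0 0 3 0.01" --pt "0 0 0 0 0 3 0.01" --pt "0 0 0 0 0 3 0.01" --pt "0 0 0 0 0 3 0.01" --pt "0 0 0 0 0 3 0.01" --pt "0 0 0 0 0 2 0.01" --pt "0 0 0 0 0 0 0.01" --pt "0 0 0 0 0 0 0.01" --pt "0 0 0 0 0 0 0.01"

```text
t: 9.75
tool_pos: [541.1, -9.6, 136.9]
tool_rot: [[-0.382, 0.924, 0.001], [0.924, 0.382, -0.001], [-0.001, 0.0, -1.0]]
ft_force: [-3.2, -2.3, 5.5]
finger_gap: 17.7
grasp_force: 60.0
```

Run:
```python
from w import *
st([540.8,-8.8,136.9])
im=snap('scene','s3.png');t=snap('top','t3.png')
c=im[130:300,220:380];d=t[190:330,290:450]
f=lambda a:cv2.convertScaleAbs(cv2.resize(a,(400,int(400*a.shape[0]/a.shape[1])),interpolation=cv2.INTER_CUBIC)[:,:,::-1],alpha=1.8)
a,b=f(c),f(d);o=np.zeros((len(a),800,3),np.uint8);o[:len(a),:400]=a;o[:len(b),400:]=b
cv2.imwrite('pics/c3.png',o)
st()
```

```text
9.75 [541.1  -9.6 136.9] xyaw 112.45 z [ 6.0e-04 -1.1e-03 -1.0e+00] F [-3.2 -2.3  5.5] M [-0.39  0.41  0.2 ] gap 17.7 g 60.0
tool shift mm [0.9 0.1 0. ]
9.85 [541.1  -9.6 136.9] xyaw 112.45 z [ 6.0e-04 -1.1e-03 -1.0e+00] F [-2.3 -1.2  4.7] M [-0.36  0.49  0.22] gap 17.3 g 60.0
```

View pics/c3.png

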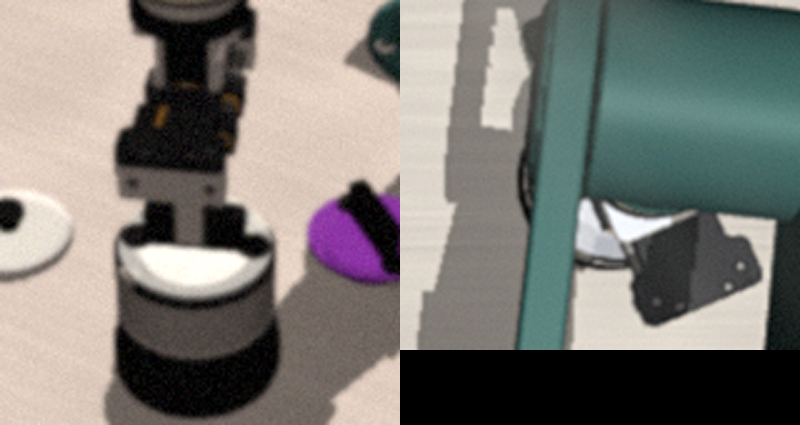

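The lid sits flat on the collar, with wing-end knobs at scene px (274,225) and (320,227). The moment about z is now +0.2 N m, which is the spring pushing back. Last, a check that the wing really followed the fingers.

Run:
```python
from w import *
P=onz('scene',[[274,224.8],[320,226.8]],140);d=P[1]-P[0];print(P,np.degrees(np.arctan2(d[1],d[0])),np.linalg.norm(d))
if abs(np.degrees(np.arctan2(d[1],d[0]))-112.4)<5: print(ctrl.sign_off())
```

```text
[[568.58475784 -41.40422234 140.        ]
 [531.3907394   33.13249126 140.        ]] 116.51931829974438 83.30136061822796
the job is handed in; nothing more can be done
None
```

I handed the job in with the lid fully down in the grinder and turned clockwise to half way: the gripper turned 40.0°, and the picture puts the wing at about 36°. The arm is still gripping at 60 N against the spring, about 10 s into the 48 s, and I touched nothing else on the table.

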